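# Cam-lock the leg of a flat-pack microscope riser

### The arm

A 6-joint arm with a two-finger parallel gripper is mounted at the origin on the work surface. World frame = base frame: x ahead of the robot, y to its left, z up, the work surface at z = 0. Lengths are in m, angles in rad, forces in N, time in s.
With the tool pointing down it reaches from about 0.35 to 0.725 m from the base axis. Payload 4.3 kg.
Tool frame: the origin (TCP) lies at the centre of the arm's flange, where the gripper is bolted on; the fingertips stand 173 mm ahead of it and the grasp point (between the pads) lies 155 mm ahead of it; z points along the fingers, y is the line along which they close (so a half turn about z gives the same grasp; the last joint's range is limited). The gripper opens to 85 mm and grips with 20 to 120 N. Pads are 22 mm wide; open, the fingers measure 114 mm over their backs; the gripper's body (76 mm by 85 mm) begins 54 mm behind the grasp point. The pads swing forward as they close: fully open they stand 13 mm farther back than shut.
Start: joints at [1.101, 0.377, 0.081, 1.274, 0, 1.46], TCP at [0.202, 0.538, 0.405] pointing down, gripper open.
Joint ranges: [-2.72, 2.72], [-0.84, 1.66], [-1.02, 1.22], [-1.77, 2.12], [-1.37, 1.28], [-3.14, 3.14]. Speed limits (rad/s): [2.57, 2.57, 3.14, 3.14, 3.14, 3.14].

### API

Orientations are given as a 3x3 rotation matrix whose columns are the frame's x, y, z axes.
In Python, from workcell import ctrl gives the robot as it stands. The module is installed in compiled form; this text tells all that it offers.
- The arm moves only by the tool servo_tool, never from a script. Its argument "rows" is a list of rows, each a list of 7 numbers: the shift along the tool's x, y, z in mm, then the turn, a rotation vector about the tool's x, y, z in rad, then the gripper command: -1 is fully open, 1 is shut, values between are in proportion. A call has 1 to 12 rows; each row is the pose to reach, as a shift and turn from the pose commanded when the call began, along the tool's axes at that moment; what a row does not reach only later rows make up. A row lasts 1/10 s, in which the tool goes at most 50 mm and 8.59 degrees, less where a joint would pass 70% of its speed; a pose out of reach is approached as far as the arm can. A call with a gripper value outside its range is refused whole. The fingers move at their own pace and stop on an object; "force" is the grip in N (left out, the last holds). Time passes only in rows, so rows that repeat a pose let the fingers close. It gives the time, the measured TCP pose, the force, the opening and the grip force at its end, in the units of the state.
- ctrl.read_state(): the state, without advancing time (a new reading comes with each control period).
- ctrl.read_camera(name): name is "scene" or "top" or "wrist"; returns a dict with "color" (384x512x3 uint8, blue, green, red), "K" (3x3 intrinsics, pixels), "k1" (the pictures are not rectified: a ray, as slopes to the right and down, at radius r is drawn at 1 + k1 r^2 times it, then the intrinsics apply), "camera_from_world" (4x4, takes a point from world to camera coordinates). Camera axes: x right, y down, z forward; pixel columns grow to the right and rows downward; lengths in m; the calibration is good to about 2 mm. A picture is of the moment at which its call begins. There is no depth.
- ctrl.hand_in(): hands the job in; it is judged then, once.
The state is a dict: "time": time; "q": joint angles; "joint_velocities": joint speeds; "joint_efforts": joint torques, N m; "position": TCP position; "orientation": TCP orientation; "contact_force": force on the tool from outside, world axes, zero at the start; "ft_torque": the same for the moment, N m; "gripper_width": opening from 0.0 (shut) to 1.0 (fully open); "grip_force": force on a finger pad.
Only numpy, scipy, OpenCV 4.12 (cv2) and the standard library are available. Lean on these libraries where they do the work, as an engineer would, in place of code of your own. Each camera call takes 0.05 s, during which the arm holds its last target. There are 200 camera calls.

### The job

Finish the joint on the flat-pack microscope riser: slide the leg along its guides until its bolt head is inside the cam and its foot meets the sprung rubber pads, then use the screwdriver to turn the brass cam clockwise as far as it goes, so that it grabs the bolt and draws the leg tight against the board. Put the screwdriver back upright in its wooden block, let go, and do not knock over the clear plastic cup.

Things in the scene. Friction and masses are not known exactly. Their poses are not given: they have to be found in the camera images.
- board: riser's white base board (200 x 130 x 25 mm) fixed on a 6 mm plywood jig plate; board top 31 mm above the bench. Origin on the cam axis at bench level; z up, +y away from the leg: the way the leg slides in. A 13.6 mm wide open groove runs along y from the board's front edge to the cam for the bolt. Two plywood guides, tops 26 mm above the bench, stand by the foot, 1 mm clear at each end.
- board_edge (a point): middle of the board's front edge, 15 mm above the bench, 40 mm from the cam axis; axes as the board's (+y into the board). Two black sprung rubber pads, 55 mm to either side of it, stand 3 mm out of the edge; together they push the leg back with about 2.5 N when first met, 4.5 N when pressed flush.
- cam_slot (a point): centre of the screwdriver slot at the top face of the brass cam disc (39 mm across), 32 mm above the bench, 1 mm above the board. The frame turns with the cam: the slot runs along its x axis (z up), 22 mm long, 5 mm wide, with a 2 mm bevelled lip; its floor is 8.5 mm below this point. A red dot on its rim lies towards this frame's -y and faces the leg when the cam is open.
- cam (a joint): cam angle in rad, growing clockwise from above. Starts open at -0.12 to 0, its mouth facing the leg; stop at 1.5; stays where it is left. If the foot is within 4 mm of the board edge, the cam catches the bolt's ball head from about 0.4 on and has it fully in by about 1.35. It takes about 0.03 N m to turn free and up to 0.2 N m when drawing. The blade has about 0.16 rad of play either way in the slot.
- leg_grip (a point): centre of the leg's upright, a pale wooden wall 160 mm along x, 18 mm thick along y, 55 mm high; this point is 58 mm above the bench (upright's top 86 mm, foot's top 31 mm). It stands on a white foot 160 x 60 x 25 mm; this point is 48 mm behind the foot's front face. The leg (about 0.35 kg) is loose and slides easily on the plate between the guides; its y axis points to the board.
- leg_face (a point): middle of the front face of the leg's foot, 15 mm above the bench. From it a steel bolt (5 mm thick, with a 12 mm ball head centred 35 mm out) sticks out along +y into the board's groove. With the leg tight on the board this point meets board_edge; at the start it is 14 to 30 mm away on the board edge's -y side.
- driver_grip (a point): centre of the blue handle (26 x 26 mm, flats square to x and y, 58 mm high) of a stubby screwdriver (0.11 kg) that starts upright in the wooden block; z points up along it. The flat blade's tip is 83 mm below this point; blade 15 mm wide along x, 2.6 mm thick along y, 14 mm long; shaft 10 mm thick. A black collar, 31 mm across, its underside 33 mm below this point, rests on the block.
- block_mouth (a point): centre of the top of the square hole (20 x 20 mm, right through) in the fixed dark wooden screwdriver block, 60 x 60 x 60 mm. The screwdriver stands in it, at any turn, with its handle's centre 33 mm above this point. The block may be left or right of the board.
- cup_mid (a point): centre of the light, loose clear plastic cup, 84 mm across the rim, 95 mm high, standing on the bench on the side of the board away from the block. Leave it standing.
There are look-alikes about, which are no part of the job. What is shaped like the part that bears cup_mid but turquoise is not meant.

How it is judged:
On the way, in this order (a step that is already met when the one before it is completed fails the run):
1. the leg's foot stands within 4 mm of the board edge, with the bolt head in the still open cam (y of leg_face in the frame of board_edge above -0.004 m and value of joint cam below 0.3 rad), for 0.2 s.
2. the screwdriver has turned the cam beyond 1.3 rad and the leg is within 2 mm of the board edge (value of joint cam above 1.3 rad and y of leg_face in the frame of board_edge above -0.002 m and contact force between driver and cam above 0.2 N), for 0.1 s.
At the end, for the whole second after the job is handed in: The cam stands beyond 1.3 rad, the leg's foot is within 2 mm of the board edge, square (0.04 rad) and flat on the jig (0.06 rad), the screwdriver stands released in its block (within 8 mm of the hole's centre, seated to 4 mm, tilted less than 0.12 rad), and the cup is upright (value of joint cam above 1.3 rad and y of leg_face in the frame of board_edge above -0.002 m and angle between the y axis of leg_face and the y axis of board_edge, either way round below 0.04 rad and angle between leg_face's own z axis and vertical below 0.06 rad and horizontal distance between driver_grip and block_mouth below 0.008 m and z of driver_grip in the frame of block_mouth below 0.037 m and angle between driver_grip's own z axis and vertical below 0.12 rad and angle between cup_mid's own z axis and vertical below 0.3 rad); the robot touches nothing.
It fails at once if the plastic cup is knocked over (angle between cup_mid's own z axis and vertical above 0.5 rad).
It fails at once if the fingers turn the cam without the screwdriver (contact force between the fingers and cam above 3 N).
It also fails if it takes over 58 s, if anything falls off the work surface, if the arm or the gripper's body presses on something with over 40 N, if the wrist force passes 120 N, or if a joint passes its speed limit or range.

## Working session

There is one attempt and no reset: what is moved stays moved. The work goes in short steps, Python scripts to look and compute and a tool call to move; the robot and the scene stay as the last step left them, time stands still between calls to the robot, and variables do not carry over. Pictures are saved under pics/ and viewed, at most 10 in all, crops included, and the job is handed in when it is done.

Besides the shell and the picture viewer there is one more tool, called after "Call:" by a JSON object that holds its "name" and its "arguments". servo_tool: Moves the arm, as the interface text tells. Its arguments: {"type":"object","properties":{"rows":{"type":"array","items":{"type":"array","items":{"type":"number"}}},"force":{"type":"number"}},"required":["rows"]}

```bash
mkdir -p pics
python3 - <<'E'
from workcell import ctrl
import cv2,numpy as np
s=ctrl.read_state();print({k:np.round(v,3).tolist() for k,v in s.items()})
for n in("scene","top"):
    c=ctrl.read_camera(n);cv2.imwrite(f"pics/{n}0.png",c["color"]);print(n,c["K"].tolist(),c["k1"],np.round(c["camera_from_world"],3).tolist())
E
```

```text
{'time': 0.0, 'q': [1.101, 0.378, 0.08, 1.274, 0.0, 1.461], 'joint_velocities': [-0.0, 0.0, 0.001, 0.001, -0.002, -0.001], 'joint_efforts': [-0.0, -46.36, 26.988, 0.021, -0.0, -0.0], 'position': [0.202, 0.538, 0.404], 'orientation': [[-0.936, 0.352, -0.001], [0.352, 0.936, -0.002], [0.0, -0.002, -1.0]], 'contact_force': [-0.11, -0.752, 0.054], 'ft_torque': [0.0, 0.041, -0.006], 'grip_force': 0.0, 'gripper_width': 1.001}
scene [[433.8571322069799, 0.0, 256.31951446872677], [0.0, 433.8571322069799, 198.52225546177522], [0.0, 0.0, 1.0]] 0.023757877184269624 [[-0.524, 0.852, 0.02, 0.232], [0.603, 0.387, -0.698, -0.219], [-0.602, -0.354, -0.716, 1.416], [0.0, 0.0, 0.0, 1.0]]
top [[461.23742871051013, 0.0, 259.08445630260144], [0.0, 461.23742871051013, 188.95529958649144], [0.0, 0.0, 1.0]] -0.08423569232195931 [[0.015, -1.0, 0.005, -0.025], [-0.985, -0.015, -0.169, 0.492], [0.169, -0.003, -0.986, 1.186], [0.0, 0.0, 0.0, 1.0]]
```

View pics/top0.png

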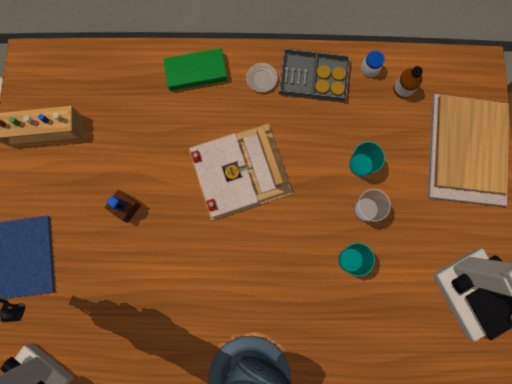

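View pics/scene0.png

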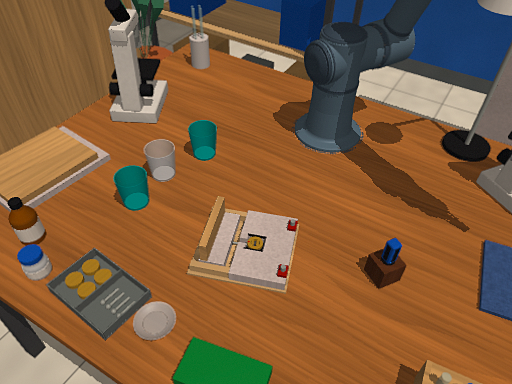

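The top view shows the board with the brass cam at (233,171), the leg at its right near (262,165), and the driver and dark block at (120,206). The clear cup is at (373,207). Look-alikes are the turquoise cups (367,160) and (357,260), and the tool rack at (40,122). The blue-capped bottle at (373,65) could pass for the blue handle. I choose the dark block with the upright blue handle. I'll check that in a close crop.

```bash
cat > h.py <<'E'
from workcell import ctrl
import cv2,numpy as np
def dist(c): return np.array([c["k1"],0,0,0,0.])
def ray(c,p):
    T=c["camera_from_world"];R=T[:3,:3]
    u=cv2.undistortPoints(np.array([[p]],float),c["K"],dist(c),None,None)[0,0]
    return -R.T@T[:3,3],R.T@np.array([u[0],u[1],1])
def plane(c,p,z):
    o,d=ray(c,p);return o+d*(z-o[2])/d[2]
def proj(c,P):
    T=c["camera_from_world"];return cv2.projectPoints(np.array([P],float),cv2.Rodrigues(T[:3,:3])[0],T[:3,3],c["K"],dist(c))[0][0,0]
def two(c1,p1,c2,p2):
    (a,d),(b,e)=ray(c1,p1),ray(c2,p2)
    t=np.linalg.lstsq(np.c_[d,-e],b-a,rcond=None)[0];return (a+d*t[0]+b+e*t[1])/2
def crop(c,x0,y0,x1,y1,k,name): cv2.imwrite(f"pics/{name}.png",cv2.resize(c["color"][y0:y1,x0:x1],None,fx=k,fy=k,interpolation=cv2.INTER_CUBIC))
def tool(s,P): # world point -> shift in tool axes, mm
    return np.round(np.array(s["orientation"]).T@(np.array(P)-s["position"])*1000,1)
E
python3 - <<'E'
from h import *
c=ctrl.read_camera("top");crop(c,95,115,305,230,3.8,"crop0")
hsv=cv2.cvtColor(c["color"],cv2.COLOR_BGR2HSV)
m=cv2.inRange(hsv,(105,120,60),(130,255,255))
for i,(x,y,w,h,a) in enumerate(cv2.connectedComponentsWithStats(m)[2]):
    if a>20 and i: print("blue",x,y,w,h,a,cv2.connectedComponentsWithStats(m)[3][i])
for n,p,z in[("cam",(233,171),.032),("cup",(373,207),.05),("block",(122,206),.06),("leg",(265,165),.086)]:print(n,plane(c,p,z).round(3))
E
```

```text
blue 367 51 17 17 236 [374.77542373  59.09745763]
blue 39 115 7 7 28 [ 41.67857143 117.46428571]
blue 107 196 13 13 100 [112.76 201.63]
blue 0 217 53 81 3794 [ 24.97627833 257.42119135]
cam [0.542 0.054 0.032]
cup [ 0.447 -0.319  0.05 ]
block [0.438 0.342 0.06 ]
leg [ 0.548 -0.031  0.086]
```

View pics/crop0.png

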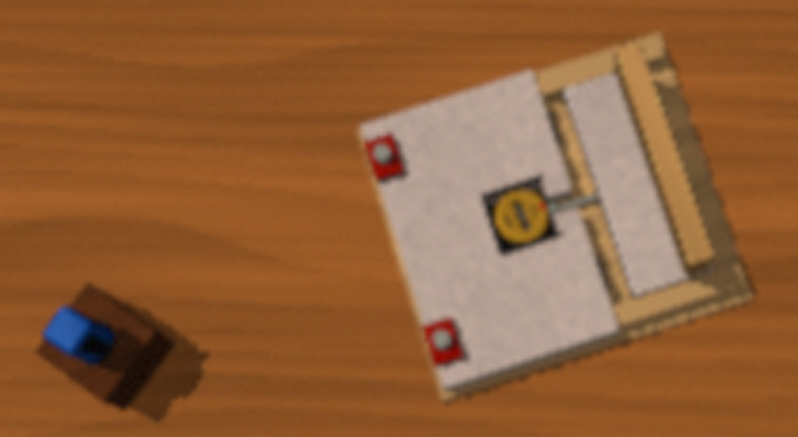

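The crop confirms the blue handle in the dark block at crop (66,330), the brass cam at (520,214) with its red dot facing the leg, and the wooden upright from (632,52) to (700,264).

Run:
```python
from h import *
c=ctrl.read_camera("top")
f=lambda p,z:plane(c,(95+p[0]/3.8,115+p[1]/3.8),z)
A,B,C,D=[f(p,.031) for p in[(360,127),(533,70),(620,332),(445,388)]]
print("corners",A.round(3),B.round(3),C.round(3),D.round(3))
y=(A+D-B-C)/2;x=(C+B)*0; xx=(B-C); 
print("len",np.linalg.norm(y),np.linalg.norm(xx),"yaw y",np.arctan2(y[1],y[0]),"yaw x",np.arctan2(-xx[1],-xx[0]),np.arctan2(xx[1],xx[0]))
print("cam",f((520,214),.032),"leg top", f((634,52),.086),f((700,264),.086),"drv",f((67,330),.122))
print("red dot",f((543,206),.032))
s=ctrl.read_state();print(s["position"],s["orientation"])
```

```text
corners [0.604 0.174 0.031] [0.648 0.05  0.031] [ 0.458 -0.015  0.031] [0.416 0.107 0.031]
len 0.1299906200767368 0.201226515025464 yaw y 1.907189165354031 yaw x -2.8087311201607066 0.33286153342908664
cam [0.54129621 0.05710604 0.032     ] leg top [ 0.64566541 -0.02197597  0.086     ] [ 0.49729725 -0.06865484  0.086     ] drv [0.44036882 0.347541   0.122     ]
red dot [0.54736452 0.04087701 0.032     ]
[0.20237442 0.53802648 0.40411635] [[-9.35968128e-01  3.52084318e-01 -5.44967289e-04]
 [ 3.52084720e-01  9.35967473e-01 -1.11339068e-03]
 [ 1.18064256e-04 -1.23397285e-03 -9.99999232e-01]]
```

Call:
{"name": "servo_tool", "arguments": {"rows": [[-551, -416, 50, 0, 0, -0.695, -1], [-551, -416, 50, 0, 0, -0.695, -1], [-551, -416, 50, 0, 0, -0.695, -1], [-551, -416, 50, 0, 0, -0.695, -1], [-551, -416, 50, 0, 0, -0.695, -1], [-551, -416, 50, 0, 0, -0.695, -1], [-551, -416, 50, 0, 0, -0.695, -1], [-551, -416, 50, 0, 0, -0.695, -1], [-551, -416, 50, 0, 0, -0.695, -1], [-551, -416, 50, 0, 0, -0.695, -1], [-551, -416, 50, 0, 0, -0.695, -1], [-551, -416, 50, 0, 0, -0.695, -1]]}}

```text
time: 1.4
position: [0.5123, 0.0481, 0.3627]
orientation: [[-0.944, -0.329, 0.0], [-0.329, 0.944, 0.0], [-0.0, 0.0, -1.0]]
contact_force: [0.3, 1.3, 0.2]
gripper_width: 0.999
grip_force: 0.0
```

Call:
{"name": "servo_tool", "arguments": {"rows": [[-25, -107, 13, 0, 0, 0, -1], [-25, -107, 13, 0, 0, 0, -1], [-25, -107, 13, 0, 0, 0, -1], [-25, -107, 13, 0, 0, 0, -1], [-25, -107, 13, 0, 0, 0, -1]]}}

```text
time: 1.9
position: [0.5699, -0.042, 0.3497]
orientation: [[-0.944, -0.329, -0.001], [-0.329, 0.944, 0.001], [0.001, 0.001, -1.0]]
contact_force: [-0.3, 0.7, 0.4]
gripper_width: 0.999
grip_force: 0.0
```

Run:
```python
from h import *
s=ctrl.read_state();print(s["position"],np.round(s["q"],3))
c=ctrl.read_camera("wrist");cv2.imwrite("pics/w1.png",c["color"]);print(c["K"],c["k1"],c["camera_from_world"].round(3))
print(proj(c,(.5715,-.0453,.086)),proj(c,(.541,.056,.032)),proj(c,(.553,.0175,.031)))
```

```text
[ 0.56990025 -0.04201619  0.34967958] [-1.850e-01  3.910e-01 -4.200e-02  1.139e+00  1.000e-03 -5.200e-01]
[[289.09378904   0.         251.34998137]
 [  0.         289.09378904 195.01752544]
 [  0.           0.           1.        ]] 0.025227080672017843 [[-0.329  0.944  0.001  0.226]
 [ 0.899  0.313  0.305 -0.522]
 [ 0.288  0.101 -0.952  0.168]
 [ 0.     0.     0.     1.   ]]
[246.28748314 199.91410975] [349.53585219 187.20131414] [310.27347641 185.72826411]
```

View pics/w1.png

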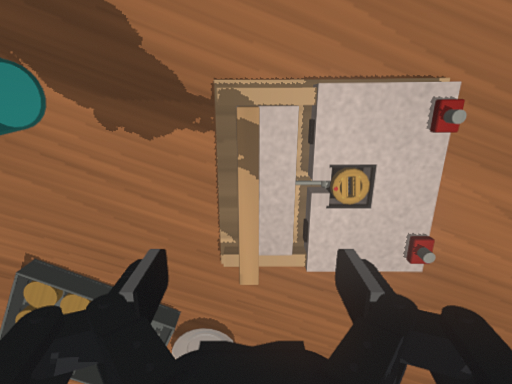

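The wrist view shows the upright's top centred near (248,196), between (238–260, 107) and (238–260, 284), and the cam at (351,187) with its slot roughly vertical. Both match the prediction.

Run:
```python
from h import *
s=ctrl.read_state();c=ctrl.read_camera("wrist")
g=cv2.cvtColor(c["color"],cv2.COLOR_BGR2HSV)
L=plane(c,(248.5,196),.086);cam=plane(c,(351,187),.032);e=plane(c,(311,183),.031)
print("leg",L,"cam",cam,"edge",e,tool(s,[L[0],L[1],.213]))
for y in(120,170,240):
    r=g[y,225:330];print(y,[tuple(map(int,v)) for v in r[::3]][:16])
p,q=plane(c,(317.5,83),.031),plane(c,(306.5,271),.031);print("front edge",p,q,np.arctan2(*(p-q)[[1,0]]),(p+q)/2)
```

```text
leg [ 0.56759608 -0.04416282  0.086     ] cam [0.54021703 0.05786413 0.032     ] edge [0.55000498 0.01758896 0.031     ] [  2.9  -2.  136.9]
120 [(16, 99, 113), (15, 98, 112), (16, 100, 112), (16, 98, 114), (15, 112, 109), (16, 109, 108), (15, 109, 105), (15, 110, 111), (16, 116, 172), (15, 115, 173), (16, 117, 172), (15, 95, 167), (12, 36, 185), (11, 38, 187), (12, 37, 181), (11, 37, 187)]
170 [(16, 100, 105), (16, 99, 106), (16, 98, 107), (16, 99, 106), (15, 114, 156), (16, 117, 181), (15, 118, 182), (15, 113, 151), (15, 108, 111), (16, 107, 110), (15, 103, 111), (13, 62, 132), (11, 36, 190), (11, 36, 190), (11, 37, 191), (11, 37, 186)]
240 [(16, 105, 187), (16, 104, 191), (17, 104, 192), (16, 105, 153), (15, 96, 119), (16, 118, 184), (15, 116, 185), (16, 116, 184), (15, 116, 184), (16, 117, 181), (16, 118, 180), (12, 42, 158), (12, 39, 190), (11, 39, 183), (11, 38, 182), (11, 38, 180)]
front edge [ 0.45929258 -0.01434115  0.031     ] [0.64791099 0.05317196 0.031     ] -2.797866464578672 [0.55360179 0.0194154  0.031     ]
```

Call:
{"name": "servo_tool", "arguments": {"rows": [[3, -2, 50, 0, 0, 0, -1], [3, -2, 100, 0, 0, 0, -1], [3, -2, 137, 0, 0, 0, -1], [3, -2, 137, 0, 0, 0, 0.3], [3, -2, 137, 0, 0, 0, 1], [3, -2, 137, 0, 0, 0, 1], [3, -2, 137, 0, 0, 0, 1], [3, -2, 137, 0, 0, 0, 1], [3, -2, 137, 0, 0, 0, 1], [3, -2, 137, 0, 0, 0, 1]], "force": 30}}

```text
time: 3.0
position: [0.5696, -0.0458, 0.2153]
orientation: [[-0.944, -0.329, 0.005], [-0.329, 0.944, -0.0], [-0.004, -0.002, -1.0]]
contact_force: [-0.4, 1.2, 8.2]
gripper_width: 0.21
grip_force: 30.9
```

Call:
{"name": "servo_tool", "arguments": {"rows": [[0, 4, -2, 0, 0, 0, 1], [0, 8, -2, 0, 0, 0, 1], [0, 12, -2, 0, 0, 0, 1], [0, 15, -2, 0, 0, 0, 1], [0, 15, -2, 0, 0, 0, 1]]}}

```text
time: 3.5
position: [0.5641, -0.0311, 0.2153]
orientation: [[-0.944, -0.329, 0.002], [-0.329, 0.944, -0.0], [-0.002, -0.001, -1.0]]
contact_force: [4.0, -0.0, -0.3]
gripper_width: 0.207
grip_force: 29.8
```

Call:
{"name": "servo_tool", "arguments": {"rows": [[0, 1, 0, 0, 0, 0, 1], [0, 2, 0, 0, 0, 0, 1], [0, 2, 0, 0, 0, 0, 1]]}}

```text
time: 3.8
position: [0.5638, -0.0301, 0.2155]
orientation: [[-0.944, -0.329, 0.003], [-0.329, 0.944, -0.002], [-0.002, -0.003, -1.0]]
contact_force: [5.1, -3.7, -1.3]
gripper_width: 0.203
grip_force: 29.7
```

Call:
{"name": "servo_tool", "arguments": {"rows": [[0, 1, 0, 0, 0, 0, 1], [0, 2, 0, 0, 0, 0, 1], [0, 2, 0, 0, 0, 0, 1], [0, 2, 0, 0, 0, 0, 1]]}}

```text
time: 4.2
position: [0.5633, -0.0286, 0.2155]
orientation: [[-0.945, -0.328, 0.003], [-0.328, 0.945, -0.003], [-0.002, -0.004, -1.0]]
contact_force: [4.3, -3.4, -1.5]
gripper_width: 0.206
grip_force: 29.8
```

Run:
```python
from h import *
c=ctrl.read_camera("top");crop(c,180,120,300,220,6,"t2")
print(ctrl.read_state()["contact_force"])
```

```text
[ 4.64295333 -3.7863597  -1.25603989]
```

Run:
```python
from h import *
c=ctrl.read_camera("scene");crop(c,180,190,310,295,5,"s2")
```

```text
(no output)
```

View pics/s2.png

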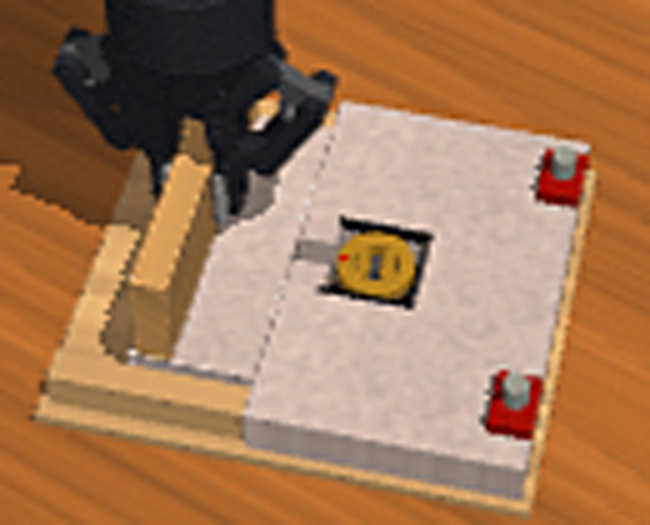

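The foot is almost against the board edge (dotted seam from (335,110) to (250,390)), with the bolt head in the open cam. I'll press it fully home.

Call:
{"name": "servo_tool", "arguments": {"rows": [[0, 1, 0, 0, 0, 0, 1], [0, 2, 0, 0, 0, 0, 1], [0, 3, 0, 0, 0, 0, 1], [0, 3, 0, 0, 0, 0, 1], [0, 3, 0, 0, 0, 0, 1]]}}

```text
time: 4.8
position: [0.5629, -0.0272, 0.2159]
orientation: [[-0.945, -0.327, 0.004], [-0.327, 0.945, -0.008], [-0.001, -0.009, -1.0]]
contact_force: [6.0, -9.8, -2.0]
gripper_width: 0.206
grip_force: 30.0
```

Call:
{"name": "servo_tool", "arguments": {"rows": [[0, -2, 0, 0, 0, 0, 1], [0, -4, 0, 0, 0, 0, 1], [0, -6, 0, 0, 0, 0, 1], [0, -7, 0, 0, 0, 0, 1], [0, -7, 0, 0, 0, 0, 1]]}}

```text
time: 5.3
position: [0.5642, -0.0315, 0.2154]
orientation: [[-0.944, -0.329, 0.002], [-0.329, 0.944, 0.001], [-0.002, -0.0, -1.0]]
contact_force: [6.1, 0.8, 0.2]
gripper_width: 0.211
grip_force: 30.3
```

Call:
{"name": "servo_tool", "arguments": {"rows": [[0, 0, 0, 0, 0, 0, 0.3], [0, 0, 0, 0, 0, 0, -0.4], [0, 0, 0, 0, 0, 0, -0.8], [0, 0, 0, 0, 0, 0, -0.8], [0, 0, -40, 0, 0, 0, -0.8], [0, 0, -90, 0, 0, 0, -0.8], [0, 0, -135, 0, 0, 0, -0.8]]}}

```text
time: 6.0
position: [0.5628, -0.0313, 0.3513]
orientation: [[-0.944, -0.329, -0.001], [-0.329, 0.944, 0.0], [0.001, 0.001, -1.0]]
contact_force: [0.8, 0.3, -0.3]
gripper_width: 0.904
grip_force: 0.0
```

Run:
```python
from h import *
s=ctrl.read_state();print(s["position"],s["q"])
c=ctrl.read_camera("wrist");cv2.imwrite("pics/w3.png",c["color"])
c2=ctrl.read_camera("scene");cv2.imwrite("pics/s3.png",c2["color"])
# handle: blue top
print(tool(s,[.4404,.3475,.35]))
```

```text
[ 0.56275603 -0.03133935  0.35129585] [-1.68186099e-01  3.74470998e-01 -6.23736808e-02  1.13538466e+00
  3.64780091e-05 -5.03390230e-01]
[ -9.1 398.    1.6]
```

View pics/w3.png

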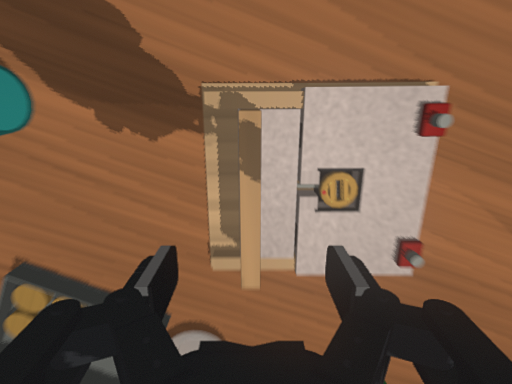

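The leg sits about 3 px (about 3 mm) off the board (edges at columns 299 and 302), with the bolt head in the cam. The cam is at (339,190) and its slot is almost vertical. I'll measure the cam, then go to the driver.

Run:
```python
from h import *
c=ctrl.read_camera("wrist");im=c["color"]
h=cv2.cvtColor(im,cv2.COLOR_BGR2HSV);roi=np.zeros(h.shape[:2],np.uint8);roi[165:216,315:366]=255
m=cv2.inRange(h,(18,140,90),(32,255,255))&roi
pts=cv2.findNonZero(m);hull=cv2.convexHull(pts);e=cv2.fitEllipse(hull);print("ell",e,len(pts))
cc=plane(c,e[0],.032);print("cam",cc)
g=np.zeros_like(m);cv2.circle(g,(int(round(e[0][0])),int(round(e[0][1]))),13,255,-1)
d=cv2.inRange(h,(0,0,0),(180,255,110))&g
n,l,st,ce=cv2.connectedComponentsWithStats(d);i=1+np.argmax(st[1:,4]);print(st,ce)
q=cv2.findNonZero((l==i).astype(np.uint8)*255).reshape(-1,2).astype(float)
w=np.array([plane(c,p,.032)[:2] for p in q]);mu=w.mean(0);v=np.linalg.svd(w-mu)[2][0];print("slot",mu,v,np.arctan2(v[1],v[0]),np.arctan2(-v[1],-v[0]))
r=(cv2.inRange(h,(0,150,90),(8,255,255))|cv2.inRange(h,(172,150,90),(180,255,255)))&roi
p=cv2.findNonZero(r);print("red",p.reshape(-1,2).mean(0) if p is not None else None); 
if p is not None: 
    rd=plane(c,p.reshape(-1,2).mean(0),.032);u=rd-cc;print("dot dir+90",np.arctan2(u[1],u[0])+np.pi/2)
cv2.imwrite("pics/camz.png",cv2.resize(im[160:220,310:370],None,fx=8,fy=8,interpolation=cv2.INTER_CUBIC))
```

```text
ell ((340.10784912109375, 181.4331817626953), (31.715595245361328, 35.495689392089844), 57.60554504394531) 662
cam [0.53939558 0.05619485 0.032     ]
[[     0      0    512    384 196504]
 [   338    172      5     20     79]
 [   344    175      1      2      2]
 [   344    179      1      3      3]
 [   350    178      1      7      7]
 [   330    180      2      7      8]
 [   344    183      1      3      3]
 [   344    188      1      2      2]] [[255.45529862 191.50506351]
 [339.55696203 181.86075949]
 [344.         175.5       ]
 [344.         180.        ]
 [350.         181.        ]
 [330.125      183.375     ]
 [344.         184.        ]
 [344.         188.5       ]]
slot [0.54004735 0.05586402] [0.90638867 0.42244476] 0.43614088316292593 -2.7054517704268672
red [325.38461538 183.61538462]
dot dir+90 0.49155028339137563
```

Call:
{"name": "servo_tool", "arguments": {"rows": [[-9, 50, 0, 0, 0, 0, -0.8], [-9, 300, 0, 0, 0, 0, -0.6], [-9, 300, 0, 0, 0, 0, -0.6], [-9, 300, 0, 0, 0, 0, -0.6], [-9, 300, 0, 0, 0, 0, -0.6], [-9, 300, 0, 0, 0, 0, -0.6], [-9, 340, 0, 0, 0, 0, -0.6], [-9, 340, 0, 0, 0, 0, -0.6], [-9, 340, 0, 0, 0, 0, -0.6]]}}

```text
time: 7.05
position: [0.459, 0.2931, 0.3482]
orientation: [[-0.944, -0.331, -0.003], [-0.331, 0.944, -0.002], [0.003, -0.001, -1.0]]
contact_force: [-0.3, -0.5, 0.0]
gripper_width: 0.8
grip_force: 0.0
```

Run:
```python
from h import *
s=ctrl.read_state();print(s["position"],s["q"])
c=ctrl.read_camera("wrist");cv2.imwrite("pics/w4.png",c["color"]);p=proj(c,(.4404,.3475,.122));print(p,proj(c,(.44,.345,.06)))
```

```text
[0.45898689 0.2930665  0.3482208 ] [ 4.51872881e-01  3.39618905e-01 -1.21457838e-01  1.11289791e+00
 -4.77101331e-04  1.14440099e-01]
[330.16177293 217.17619138] [310.6316822 190.9059072]
```

View pics/w4.png

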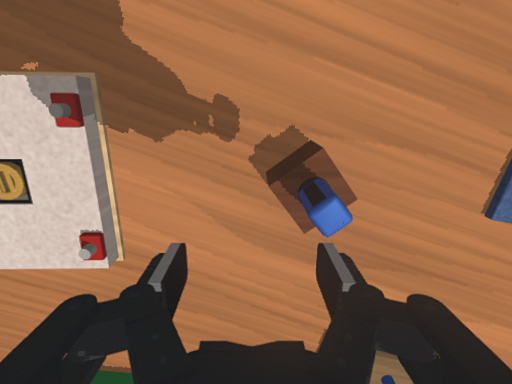

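The driver stands in the dark block: the block top is near (313,187) and the lighter blue top face near (330,216), matching the prediction of (330,217).

Run:
```python
from h import *
s=ctrl.read_state();c=ctrl.read_camera("wrist");h=cv2.cvtColor(c["color"],cv2.COLOR_BGR2HSV)
roi=np.zeros(h.shape[:2],np.uint8);roi[150:250,270:370]=255
b=cv2.inRange(h,(105,130,40),(130,255,255))&roi
print(np.histogram(h[...,2][b>0],bins=12))
V=h[...,2]
for t in(120,150,170):
    m=b&((V>t).astype(np.uint8)*255)
    k=cv2.connectedComponentsWithStats(m);i=1+np.argmax(k[2][1:,4]);m=(k[1]==i).astype(np.uint8)
    q=cv2.findContours(m,cv2.RETR_EXTERNAL,cv2.CHAIN_APPROX_NONE)[0][0].reshape(-1,2)
    w=np.array([plane(c,p,.122)[:2] for p in q],np.float32)
    r=cv2.minAreaRect(w*1000);print(t,k[2][i],k[3][i],r)
d=cv2.inRange(h,(0,60,20),(20,255,110))&roi
# block
cv2.imwrite("pics/w4c.png",cv2.resize(c["color"][130:250,240:380],None,fx=5,fy=5,interpolation=cv2.INTER_CUBIC))
```

```text
(array([ 88,  27,  21,  33,  38,  44,  60,  60,  66,  96, 355, 263]), array([ 84.        ,  94.16666667, 104.33333333, 114.5       ,
       124.66666667, 134.83333333, 145.        , 155.16666667,
       165.33333333, 175.5       , 185.66666667, 195.83333333,
       206.        ]))
120 [311 196  43  40 994] [332.17203219 215.59255533] ((439.8664855957031, 347.8054504394531), (23.51043128967285, 24.404647827148438), 58.086280822753906)
150 [314 198  40  38 864] [333.23148148 216.39699074] ((440.0765075683594, 348.6192321777344), (21.90688705444336, 22.843124389648438), 58.085628509521484)
170 [315 199  38  36 751] [333.70838881 216.73768309] ((440.2823486328125, 349.05950927734375), (20.80978012084961, 20.971790313720703), 58.43959045410156)
```

View pics/w4c.png

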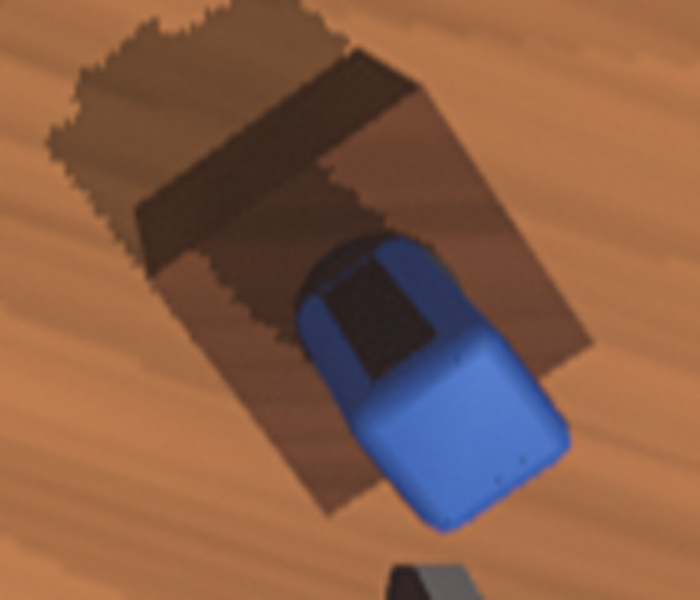

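Call:
{"name": "servo_tool", "arguments": {"rows": [[0, 30, 0, 0, 0, -0.15, -0.6], [0, 58, 0, 0, 0, -0.3, -0.6], [0, 58, 0, 0, 0, -0.45, -0.6], [0, 58, 0, 0, 0, -0.6, -0.6], [0, 58, 0, 0, 0, -0.68, -0.6], [0, 58, 50, 0, 0, -0.68, -0.6], [0, 58, 80, 0, 0, -0.68, -0.6], [0, 58, 100, 0, 0, -0.68, -0.6], [0, 58, 100, 0, 0, -0.68, -0.6]]}}

```text
time: 8.05
position: [0.4401, 0.3448, 0.2464]
orientation: [[-0.53, -0.848, -0.006], [-0.848, 0.53, -0.004], [0.007, 0.003, -1.0]]
contact_force: [-0.7, -0.7, -0.3]
gripper_width: 0.798
grip_force: 0.0
```

Call:
{"name": "servo_tool", "arguments": {"rows": [[0, 0, 0, 0, 0, 0, 0.2], [0, 0, 0, 0, 0, 0, 1], [0, 0, 0, 0, 0, 0, 1], [0, 0, 0, 0, 0, 0, 1], [0, 0, 0, 0, 0, 0, 1], [0, 0, 0, 0, 0, 0, 1]], "force": 60}}

```text
time: 8.65
position: [0.4418, 0.3478, 0.2517]
orientation: [[-0.527, -0.85, 0.003], [-0.85, 0.527, 0.002], [-0.003, -0.002, -1.0]]
contact_force: [-0.2, -0.9, 6.7]
gripper_width: 0.296
grip_force: 59.3
```

Call:
{"name": "servo_tool", "arguments": {"rows": [[0, 0, -15, 0, 0, 0, 1], [0, 0, -40, 0, 0, 0, 1], [0, 0, -80, 0, 0, 0, 1], [0, 0, -120, 0, 0, 0, 1], [0, 0, -120, 0, 0, 0, 1]]}}

```text
time: 9.15
position: [0.4425, 0.3485, 0.3763]
orientation: [[-0.527, -0.85, 0.01], [-0.85, 0.527, 0.006], [-0.01, -0.005, -1.0]]
contact_force: [0.6, 0.5, -1.0]
gripper_width: 0.296
grip_force: 58.9
```

Run:
```python
from h import *
s=ctrl.read_state();print(s["position"],np.round(s["q"],3))
P=np.array(s["position"]);R=np.array(s["orientation"])
t=P+R[:,2]*.238
c=ctrl.read_camera("scene");u=proj(c,t);print("tip scene",u);x,y=int(u[0]),int(u[1])
c2=ctrl.read_camera("wrist");v=proj(c2,t);print("tip wrist",v)
c3=ctrl.read_camera("top");print("top",proj(c3,t))
# viewing azimuth from scene at tip, and expected px width
o,d=ray(c,u);print("view az",np.arctan2(d[1],d[0]),"dist",np.linalg.norm(t-o),"px/mm",433/np.linalg.norm(t-o)/1000)
a=cv2.resize(c["color"][y-60:y+30,x-40:x+40],None,fx=6,fy=6,interpolation=cv2.INTER_CUBIC)
cv2.imwrite("pics/tip.png",a)
bm=[plane(c2,(p),.06) for p in[(0,0)]]
```

```text
[0.44245236 0.34847716 0.37628597] [ 0.555  0.356 -0.024  1.18   0.    -0.461]
tip scene [396.98209434 239.86119044]
tip wrist [249.83235754 212.67691259]
top [109.7909662 199.1355378]
view az -3.0835532788836417 dist 0.9771629433209561 px/mm 0.4431195461919784
```

View pics/tip.png

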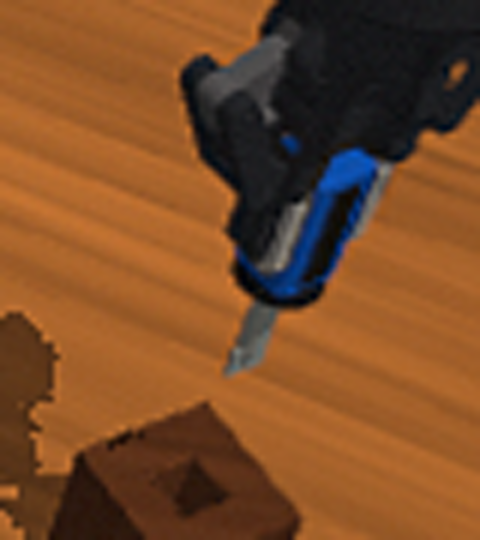

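The blade hangs at about crop (245,360), seen fairly broad, with its bottom edge rising to the right. I'll tell the two possible turns apart by projecting both.

Run:
```python
from h import *
s=ctrl.read_state();P=np.array(s["position"]);R=np.array(s["orientation"])
c=ctrl.read_camera("scene");im=c["color"]
t=P+R[:,2]*.238;u=proj(c,t);x0,y0=int(u[0])-40,int(u[1])-60
for n,a in(("x",R[:,0]),("y",R[:,1])):
    for dz in(0,-.014):
        print("blade along tool",n,dz,[((proj(c,t+R[:,2]*dz+k*.0075*a)-(x0,y0))*6).round() for k in(-1,1)])
h=cv2.cvtColor(im[y0:y0+90,x0:x0+80],cv2.COLOR_BGR2HSV)
m=((h[...,1]<110)&(h[...,2]>60)).astype(int)
print(y0,x0)
for r in range(46,66):print(r*6,''.join('#' if v else '.' for v in m[r,30:55]),h[r,36:46,1].tolist())
```

```text
blade along tool x 0 [array([258., 376.]), array([230., 346.])]
blade along tool x -0.014 [array([268., 351.]), array([240., 321.])]
blade along tool y 0 [array([227., 368.]), array([260., 354.])]
blade along tool y -0.014 [array([237., 343.]), array([270., 329.])]
180 355
276 ......................... [190, 195, 193, 189, 255, 59, 206, 224, 228, 255]
282 ......................... [190, 193, 194, 184, 149, 255, 51, 174, 238, 242]
288 ......................... [188, 186, 186, 189, 182, 182, 85, 51, 178, 243]
294 ......................... [190, 190, 190, 191, 192, 164, 83, 109, 39, 152]
300 ............##........... [190, 188, 190, 189, 196, 134, 22, 22, 39, 77]
306 ...........#####......... [191, 188, 186, 194, 182, 57, 10, 21, 21, 15]
312 ...........#####......... [191, 193, 196, 198, 131, 11, 10, 22, 12, 50]
318 ..........#####.......... [189, 191, 189, 193, 78, 14, 19, 19, 22, 140]
324 ..........#####.......... [190, 190, 199, 181, 52, 7, 19, 13, 38, 174]
330 ..........#####.......... [187, 191, 200, 130, 18, 16, 16, 8, 74, 177]
336 .........#####........... [190, 196, 189, 56, 11, 20, 18, 14, 134, 190]
342 ........######........... [193, 200, 82, 18, 15, 17, 17, 41, 174, 195]
348 ........#####............ [192, 188, 46, 12, 17, 17, 10, 117, 186, 197]
354 ........#####............ [196, 120, 9, 7, 10, 14, 25, 150, 194, 192]
360 .......#####............. [203, 63, 23, 14, 19, 81, 156, 193, 193, 192]
366 .......###............... [195, 12, 90, 101, 173, 187, 197, 191, 194, 192]
372 ......................... [194, 176, 189, 188, 199, 195, 191, 191, 191, 192]
378 ......................... [194, 191, 194, 195, 191, 194, 193, 192, 188, 187]
384 ......................... [190, 191, 193, 191, 191, 193, 187, 191, 193, 192]
390 ......................... [193, 191, 191, 189, 191, 187, 189, 191, 195, 191]
```

The tip rises to the right, matching the blade along tool y. So the tool must turn −1.0 about z over the cam, to yaw 3.59.

Call:
{"name": "servo_tool", "arguments": {"rows": [[28, -34, 0, 0, 0, -0.14, 1], [56, -68, 0, 0, 0, -0.28, 1], [84, -101, 0, 0, 0, -0.42, 1], [112, -135, 0, 0, 0, -0.56, 1], [140, -169, 0, 0, 0, -0.7, 1], [169, -203, 0, 0, 0, -0.85, 1], [197, -237, 0, 0, 0, -1.0, 1], [197, -237, 30, 0, 0, -1.0, 1], [197, -237, 60, 0, 0, -1.0, 1], [197, -237, 70, 0, 0, -1.0, 1], [197, -237, 70, 0, 0, -1.0, 1], [197, -237, 70, 0, 0, -1.0, 1]]}}

```text
time: 10.55
position: [0.5383, 0.0554, 0.3001]
orientation: [[0.431, -0.903, -0.001], [-0.903, -0.431, 0.0], [-0.0, 0.0, -1.0]]
contact_force: [-0.1, 0.6, -0.8]
gripper_width: 0.296
grip_force: 59.1
```

Run:
```python
from h import *
s=ctrl.read_state();print(s["position"],np.round(s["q"],3),np.round(s["orientation"],3).tolist())
R=np.array(s["orientation"]);t=np.array(s["position"])+R[:,2]*.2417
for n in("scene","top","wrist"):
    c=ctrl.read_camera(n);u=proj(c,t);k=proj(c,(.5397,.0562,.032));print(n,"tip",u,"cam",k)
    x,y=map(int,k)
    cv2.imwrite(f"pics/p5{n}.png",cv2.resize(c["color"][max(0,y-45):y+30,max(0,x-45):x+45],None,fx=4 if n!="scene" else 4,fy=4,interpolation=cv2.INTER_CUBIC))
a=[cv2.imread(f"pics/p5{n}.png") for n in("scene","top")]
cv2.imwrite("pics/p5.png",np.hstack(a))
```

```text
[0.53830001 0.05538497 0.30007863] [-0.015  0.363 -0.217  0.991  0.    -2.031] [[0.431, -0.903, -0.001], [-0.903, -0.431, 0.0], [-0.0, 0.0, -1.0]]
scene tip [255.52397148 234.81288629] cam [255.271176   242.33074604]
top tip [231.92845728 170.42359078] cam [232.16245296 171.89896818]
wrist tip [252.70795035 207.52508919] cam [250.65846882 197.09894114]
```

View pics/p5.png

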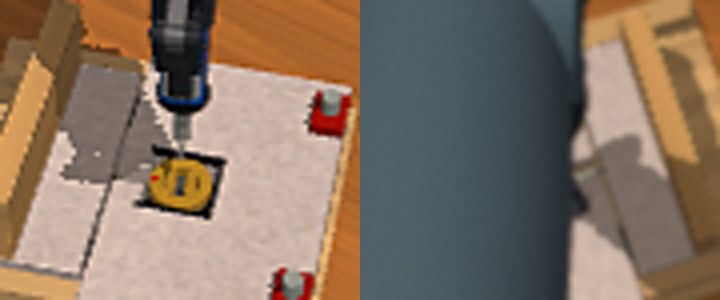

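The left half (scene) shows the blade tip at crop (181,150) straight above the cam slot at (181,184), within 1 px of the projections. The top view is blocked by the arm. Descending.

Call:
{"name": "servo_tool", "arguments": {"rows": [[0, -2, 12, 0, 0, 0, 1], [0, -2, 23, 0, 0, 0, 1], [0, -2, 26, 0, 0, 0, 1], [0, -2, 28, 0, 0, 0, 1], [0, -2, 30, 0, 0, 0, 1], [0, -2, 32, 0, 0, 0, 1], [0, -2, 32, 0, 0, 0, 1]]}}

```text
time: 11.4
position: [0.5402, 0.0559, 0.2678]
orientation: [[0.43, -0.903, -0.0], [-0.903, -0.43, 0.0], [-0.0, 0.0, -1.0]]
contact_force: [-0.7, 0.0, -1.5]
gripper_width: 0.298
grip_force: 59.1
```

Call:
{"name": "servo_tool", "arguments": {"rows": [[0, 0, 1, 0, 0, 0.12, 1], [0, 0, 1, 0, 0, 0.24, 1], [0, 0, 1, 0, 0, 0.36, 1], [0, 0, 1, 0, 0, 0.48, 1], [0, 0, 1, 0, 0, 0.6, 1], [0, 0, 1, 0, 0, 0.72, 1], [0, 0, 1, 0, 0, 0.84, 1], [0, 0, 1, 0, 0, 0.96, 1], [0, 0, 1, 0, 0, 1.08, 1], [0, 0, 1, 0, 0, 1.2, 1], [0, 0, 1, 0, 0, 1.2, 1]], "force": 90}}

```text
time: 12.5
position: [0.5404, 0.0562, 0.267]
orientation: [[-0.685, -0.728, 0.001], [-0.728, 0.685, 0.002], [-0.002, 0.001, -1.0]]
contact_force: [0.2, 2.3, -2.2]
gripper_width: 0.291
grip_force: 89.9
```

Run:
```python
from h import *
s=ctrl.read_state();print(s["position"],np.round(s["q"],3),s["contact_force"],s["ft_torque"])
```

```text
[0.54035195 0.05622639 0.26702794] [-0.013  0.394 -0.263  0.913  0.002 -0.829] [ 0.21216651  2.34224031 -2.21733726] [ 0.56069549 -0.13748347  0.01575036]
```

Call:
{"name": "servo_tool", "arguments": {"rows": [[0, 0, 0, 0, 0, 0.1, 1], [0, 0, 0, 0, 0, 0.2, 1], [0, 0, 0, 0, 0, 0.3, 1], [0, 0, 0, 0, 0, 0.4, 1], [0, 0, 0, 0, 0, 0.5, 1], [0, 0, 0, 0, 0, 0.55, 1], [0, 0, 0, 0, 0, 0.58, 1], [0, 0, 0, 0, 0, 0.58, 1]]}}

```text
time: 13.3
position: [0.5405, 0.0561, 0.267]
orientation: [[-0.972, -0.235, 0.001], [-0.235, 0.972, 0.001], [-0.001, 0.001, -1.0]]
contact_force: [1.0, 2.3, -2.2]
gripper_width: 0.296
grip_force: 89.9
```

Run:
```python
from h import *
s=ctrl.read_state();print(s["position"],np.round(s["q"],3),s["contact_force"],s["ft_torque"],s["gripper_width"])
# numeric look: handle/leg gap, red dot in scene
c=ctrl.read_camera("scene");h=cv2.cvtColor(c["color"],cv2.COLOR_BGR2HSV)
k=proj(c,(.54,.0562,.032));x,y=map(int,k)
r=cv2.inRange(h,(0,170,110),(6,255,255))|cv2.inRange(h,(174,170,110),(180,255,255));r[:, :x-15]=0;r[:,x+15:]=0;r[:y-15]=0;r[y+15:]=0
p=cv2.findNonZero(r)
if p is not None:
    d=plane(c,p.reshape(-1,2).mean(0),.032);print("dot",p.reshape(-1,2).mean(0),d,"slot yaw",np.arctan2(d[1]-.0562,d[0]-.54)+np.pi/2)
```

```text
[0.5404692  0.05613291 0.26703116] [-0.014  0.394 -0.263  0.912  0.001 -0.251] [ 1.03285895  2.33121118 -2.16678251] [ 0.67686821 -0.44428471  0.10920294] 0.2962299657275792
```

Call:
{"name": "servo_tool", "arguments": {"rows": [[0, 0, 0, 0, 0, 0.05, 1], [0, 0, 0, 0, 0, 0.08, 1], [0, 0, 0, 0, 0, 0.08, 1]]}}

```text
time: 13.65
position: [0.5404, 0.0561, 0.267]
orientation: [[-0.988, -0.156, 0.001], [-0.156, 0.988, 0.001], [-0.001, 0.001, -1.0]]
contact_force: [2.4, 2.4, -2.1]
gripper_width: 0.291
grip_force: 89.9
```

Run:
```python
from h import *
s=ctrl.read_state();print(s["position"],np.round(s["orientation"],3).tolist(),s["contact_force"],s["ft_torque"],s["gripper_width"],s["joint_efforts"][5])
c=ctrl.read_camera("scene");x,y=map(int,proj(c,(.54,.0562,.032)));cv2.imwrite("pics/p6.png",c["color"][y-40:y+40,x-60:x+40])
# groove gap along a line across foot/board seam at several board x
e=np.array([.547,.0185]);yv=np.array([-.33,.944]);xv=np.array([.944,.33])
g=cv2.cvtColor(c["color"],cv2.COLOR_BGR2GRAY).astype(np.float32)
for bx in(-.06,-.04,-.02,.03):
    pr=[proj(c,np.r_[e+bx*xv+t*yv,.031]) for t in np.arange(-.016,.017,.002)]
    print(bx,[int(v) for v in cv2.remap(g,np.float32([p[0] for p in pr])[None],np.float32([p[1] for p in pr])[None],1)[0]])
```

```text
[0.54041795 0.05609035 0.26703449] [[-0.988, -0.156, 0.001], [-0.156, 0.988, 0.001], [-0.001, 0.001, -1.0]] [ 2.4388302   2.4016495  -2.09728323] [ 0.83163868 -0.43911755  0.12092157] 0.2909091496053287 0.20682192407548428
-0.06 [113, 113, 115, 117, 103, 24, 24, 59, 101, 111, 58, 38, 41, 47, 26, 17, 15]
-0.04 [114, 115, 116, 115, 114, 116, 106, 109, 112, 112, 113, 114, 109, 88, 36, 44, 26]
-0.02 [112, 108, 111, 114, 117, 116, 99, 110, 118, 118, 118, 115, 114, 113, 103, 53, 85]
0.03 [188, 192, 192, 192, 189, 183, 155, 186, 198, 199, 198, 196, 197, 194, 181, 169, 173]
```

Call:
{"name": "servo_tool", "arguments": {"rows": [[0, 0, 0, 0, 0, 0.05, 1], [0, 0, 0, 0, 0, 0.1, 1], [0, 0, 0, 0, 0, 0.12, 1], [0, 0, 0, 0, 0, 0.12, 1]]}}

```text
time: 14.1
position: [0.5405, 0.056, 0.267]
orientation: [[-0.999, -0.037, 0.001], [-0.037, 0.999, 0.0], [-0.001, 0.0, -1.0]]
contact_force: [3.5, 2.6, -3.2]
gripper_width: 0.297
grip_force: 89.9
```

Run:
```python
from h import *
s=ctrl.read_state();print(s["position"],np.round(s["orientation"],3).tolist(),s["contact_force"],s["ft_torque"],s["gripper_width"],s["joint_efforts"][5],s["q"][5])
```

```text
[0.54048639 0.05596104 0.26703532] [[-0.999, -0.037, 0.001], [-0.037, 0.999, 0.0], [-0.001, 0.0, -1.0]] [ 3.48115791  2.59168319 -3.23857673] [ 0.81802537 -0.72736059  0.36359414] 0.296573113581701 0.38644337095320225 -0.050195844962360264
```

Torque has jumped past the drawing torque (0.36 N m against 0.2), so the cam is at its stop. I'll relax the twist and check.

Call:
{"name": "servo_tool", "arguments": {"rows": [[0, 0, 0, 0, 0, -0.08, 1], [0, 0, 0, 0, 0, -0.16, 1], [0, 0, 0, 0, 0, -0.22, 1], [0, 0, 0, 0, 0, -0.22, 1]]}}

```text
time: 14.5
position: [0.5405, 0.0555, 0.2673]
orientation: [[-0.968, -0.252, 0.001], [-0.252, 0.968, -0.001], [-0.001, -0.001, -1.0]]
contact_force: [1.9, 1.6, -1.3]
gripper_width: 0.293
grip_force: 90.1
```

Run:
```python
from h import *
s=ctrl.read_state();print(s["position"],s["contact_force"],s["ft_torque"],s["gripper_width"],s["joint_efforts"][5],s["q"][5])
```

```text
[0.54050722 0.05554056 0.26725545] [ 1.89379083  1.58269839 -1.30576057] [ 0.3296664  -0.60963616  0.07019054] 0.29319032885720536 -0.25838990695774555 -0.26934344274674743
```

Call:
{"name": "servo_tool", "arguments": {"rows": [[0, 0, 0, 0, 0, -0.05, 1], [0, 0, -4, 0, 0, -0.05, 1], [0, 0, -10, 0, 0, -0.05, 1], [0, 0, -40, 0, 0, -0.05, 1], [0, 0, -80, 0, 0, -0.05, 1], [0, 0, -105, 0, 0, -0.05, 1], [0, 0, -105, 0, 0, -0.05, 1]]}}

```text
time: 15.2
position: [0.541, 0.0556, 0.3764]
orientation: [[-0.954, -0.299, 0.006], [-0.299, 0.954, -0.001], [-0.006, -0.003, -1.0]]
contact_force: [1.1, 0.2, -2.0]
gripper_width: 0.294
grip_force: 90.1
```

Run:
```python
from h import *
s=ctrl.read_state();print(s["position"],np.round(s["orientation"],3).tolist(),tool(s,[.4407,.3483,s["position"][2]]))
c=ctrl.read_camera("scene");h=cv2.cvtColor(c["color"],cv2.COLOR_BGR2HSV)
C=np.array([.5403,.0562]);x,y=map(int,proj(c,(*C,.032)))
m=(h[...,0]<=8)|(h[...,0]>=173);m&=(h[...,1]>150)&(h[...,2]>60)
m[:, :x-12]=0;m[:,x+12:]=0;m[:y-12]=0;m[y+12:]=0
ys,xs=np.nonzero(m)
if len(xs):
    d=plane(c,(xs.mean(),ys.mean()),.032);print("dot",len(xs),xs.mean(),ys.mean(),"slot yaw",np.arctan2(d[1]-C[1],d[0]-C[0])+np.pi/2,"board x .336 -> cam",.336-(np.arctan2(d[1]-C[1],d[0]-C[0])+np.pi/2),np.linalg.norm(d[:2]-C))
else: print("no dot",[tuple(map(int,v)) for v in h[y,x-10:x+10]])
g=cv2.cvtColor(c["color"],cv2.COLOR_BGR2GRAY).astype(np.float32)
e=C-.04*np.array([-.33,.944]);yv=np.array([-.33,.944]);xv=np.array([.944,.33])
for bx in(-.05,-.03,.03,.05,.07):
    pr=[proj(c,np.r_[e+bx*xv+t*yv,.031]) for t in np.arange(-.012,.013,.001)]
    v=cv2.remap(g,np.float32([p[0] for p in pr])[None],np.float32([p[1] for p in pr])[None],1)[0];print(bx,v.astype(int).tolist())
```

```text
[0.54099756 0.05555032 0.37636827] [[-0.954, -0.299, 0.006], [-0.299, 0.954, -0.001], [-0.006, -0.003, -1.0]] [  8.1 309.3  -1. ]
dot 4 255.5 236.5 slot yaw -1.0647728416100453 board x .336 -> cam 1.4007728416100453 0.018661628289840432
-0.05 [113, 113, 112, 111, 111, 111, 111, 110, 107, 103, 100, 105, 109, 110, 108, 106, 103, 100, 106, 121, 134, 161, 189, 202, 200]
-0.03 [104, 104, 104, 105, 106, 112, 112, 107, 102, 97, 96, 99, 102, 104, 104, 105, 109, 116, 146, 177, 200, 198, 195, 194, 195]
0.03 [192, 193, 193, 192, 190, 189, 187, 185, 174, 164, 162, 170, 181, 188, 194, 196, 195, 194, 194, 195, 194, 194, 193, 193, 193]
0.05 [190, 188, 186, 185, 185, 185, 185, 185, 178, 168, 166, 181, 197, 197, 194, 193, 192, 191, 192, 192, 193, 194, 195, 195, 195]
0.07 [186, 186, 186, 187, 188, 190, 188, 185, 179, 163, 144, 161, 183, 195, 196, 196, 195, 194, 193, 194, 194, 195, 195, 195, 195]
```

The cam reads about 1.4–1.5 rad and the seam is closed. Taking the driver back.

Call:
{"name": "servo_tool", "arguments": {"rows": [[1, 45, 0, 0, 0, 0, 1], [2, 90, 0, 0, 0, 0, 1], [4, 135, 0, 0, 0, 0, 1], [5, 180, 0, 0, 0, 0, 1], [6, 225, 0, 0, 0, 0, 1], [7, 270, 0, 0, 0, 0, 1], [8, 309, 0, 0, 0, 0, 1], [8, 309, 0, 0, 0, 0, 1], [8, 309, 0, 0, 0, 0, 1], [8, 309, 0, 0, 0, 0, 1]], "force": 60}}

```text
time: 16.25
position: [0.4396, 0.3472, 0.3708]
orientation: [[-0.954, -0.299, -0.002], [-0.299, 0.954, -0.002], [0.002, -0.001, -1.0]]
contact_force: [0.0, -0.7, -0.6]
gripper_width: 0.295
grip_force: 90.1
```

Run:
```python
from h import *
s=ctrl.read_state();R=np.array(s["orientation"]);P=np.array(s["position"]);print(P,R.round(3).tolist(),tool(s,[.4407,.3483,P[2]]))
c=ctrl.read_camera("scene");h=cv2.cvtColor(c["color"],cv2.COLOR_BGR2HSV)
t=P+R[:,2]*.2417;u=proj(c,t);x,y=map(int,u)
m=((h[...,1]<110)&(h[...,2]>60))
for dz in(-.012,-.02,-.028):
    q=proj(c,t+R[:,2]*dz);r=int(round(q[1]));xs=np.nonzero(m[r,int(q[0])-12:int(q[0])+12])[0]+int(q[0])-12;print("shaft row",r,"pred x",q[0],"seen",xs.min() if len(xs) else None,xs.max() if len(xs) else None)
# hole: dark pixels around block top
k=proj(c,(.4407,.3483,.06));x,y=map(int,k);v=h[...,2];print("hole pred",k)
for r in range(y-10,y+11,2):print(r,v[r,x-14:x+15].tolist())
print([ (n,proj(c,(.4407+a,.3483+b,.06)).round(1)) for n,a,b in(("+x",.005,0),("+y",0,.005))])
```

```text
[0.4395839  0.34716704 0.37080963] [[-0.954, -0.299, -0.002], [-0.299, 0.954, -0.002], [0.002, -0.001, -1.0]] [-1.4  0.7 -0. ]
shaft row 237 pred x 396.7254364112266 seen 392 399
shaft row 234 pred x 397.6773736101853 seen 393 399
shaft row 232 pred x 398.6414956713749 seen 396 400
hole pred [388.20502274 260.17056235]
250 [169, 176, 184, 120, 120, 70, 89, 86, 85, 82, 85, 84, 86, 87, 84, 85, 83, 85, 80, 83, 128, 169, 171, 169, 171, 172, 171, 167, 165]
252 [94, 81, 75, 75, 78, 74, 76, 77, 78, 76, 78, 80, 83, 81, 86, 86, 90, 88, 88, 85, 81, 105, 165, 171, 166, 165, 168, 170, 168]
254 [92, 95, 95, 96, 96, 95, 92, 94, 90, 90, 90, 88, 86, 87, 81, 84, 79, 79, 78, 80, 78, 73, 78, 121, 163, 168, 167, 166, 166]
256 [88, 87, 89, 90, 92, 91, 92, 91, 91, 96, 101, 85, 73, 63, 46, 73, 95, 95, 95, 93, 92, 90, 88, 82, 84, 123, 157, 162, 163]
258 [90, 85, 86, 84, 86, 86, 87, 88, 66, 69, 69, 67, 68, 48, 45, 45, 54, 77, 90, 95, 94, 93, 95, 93, 92, 88, 109, 156, 163]
260 [93, 91, 89, 88, 89, 89, 89, 89, 79, 69, 65, 71, 46, 44, 45, 46, 45, 42, 54, 71, 87, 89, 88, 88, 87, 88, 84, 89, 123]
262 [42, 69, 90, 87, 85, 86, 86, 83, 84, 87, 74, 45, 44, 46, 47, 44, 42, 46, 34, 68, 87, 91, 87, 87, 87, 88, 85, 84, 80]
264 [43, 41, 41, 94, 91, 89, 86, 87, 87, 88, 89, 65, 49, 37, 57, 81, 84, 87, 87, 87, 83, 84, 86, 86, 86, 86, 88, 89, 88]
266 [44, 44, 42, 44, 73, 97, 95, 94, 93, 94, 95, 94, 92, 94, 94, 92, 91, 87, 85, 85, 88, 87, 87, 88, 87, 87, 87, 88, 90]
268 [47, 46, 50, 46, 41, 44, 86, 97, 94, 92, 93, 92, 91, 91, 91, 93, 93, 93, 94, 94, 95, 95, 95, 98, 88, 73, 67, 65, 63]
270 [44, 45, 47, 46, 41, 45, 40, 67, 88, 88, 87, 87, 89, 89, 92, 91, 95, 96, 98, 87, 73, 73, 72, 69, 67, 64, 65, 64, 60]
[('+x', array([387.4, 261.7])), ('+y', array([390.3, 261.1]))]
```

Hole centre (388,260) matches the prediction to within 0.5 px, and the shaft is about 1 px off. Inserting with a small correction.

Call:
{"name": "servo_tool", "arguments": {"rows": [[-1, 2, 30, 0, 0, 0, 1], [-1, 2, 60, 0, 0, 0, 1], [-1, 2, 68, 0, 0, 0, 1], [-1, 2, 76, 0, 0, 0, 1], [-1, 2, 84, 0, 0, 0, 1], [-1, 2, 92, 0, 0, 0, 1], [-1, 2, 100, 0, 0, 0, 1], [-1, 2, 108, 0, 0, 0, 1], [-1, 2, 108, 0, 0, 0, 1]]}}

```text
time: 17.2
position: [0.4396, 0.3502, 0.2627]
orientation: [[-0.954, -0.301, -0.002], [-0.301, 0.954, -0.001], [0.002, -0.0, -1.0]]
contact_force: [-0.0, -0.5, -1.4]
gripper_width: 0.293
grip_force: 90.1
```

Call:
{"name": "servo_tool", "arguments": {"rows": [[0, -1, 4, 0, 0, 0, 1], [0, -1, 7, 0, 0, 0, 1], [0, -1, 10, 0, 0, 0, 1], [0, -1, 11, 0, 0, 0, 1], [0, -1, 11, 0, 0, 0, 1]]}}

```text
time: 17.7
position: [0.4403, 0.3494, 0.2528]
orientation: [[-0.954, -0.301, -0.0], [-0.301, 0.954, -0.0], [0.0, 0.0, -1.0]]
contact_force: [0.4, 0.6, -0.6]
gripper_width: 0.296
grip_force: 90.1
```

Call:
{"name": "servo_tool", "arguments": {"rows": [[0, 0, 1, 0, 0, 0, 1], [0, 0, 1, 0, 0, 0, 0.3], [0, 0, 1, 0, 0, 0, 0.1], [0, 0, 1, 0, 0, 0, -0.3], [0, 0, 1, 0, 0, 0, -0.6], [0, 0, 1, 0, 0, 0, -0.6], [0, 0, -30, 0, 0, 0, -0.6], [0, 0, -75, 0, 0, 0, -0.6], [0, 0, -120, 0, 0, 0, -0.6], [0, 0, -120, 0, 0, 0, -0.6]]}}

```text
time: 18.7
position: [0.4421, 0.3506, 0.3799]
orientation: [[-0.954, -0.301, 0.01], [-0.301, 0.954, 0.007], [-0.012, 0.003, -1.0]]
contact_force: [0.9, 0.4, -0.7]
gripper_width: 0.804
grip_force: 0.0
```

Call:
{"name": "servo_tool", "arguments": {"rows": [[-40, 20, -20, 0, 0, 0, -0.6], [-40, 20, -20, 0, 0, 0, -0.6]]}}

```text
time: 18.9
position: [0.4743, 0.3822, 0.3915]
orientation: [[-0.954, -0.301, 0.0], [-0.301, 0.954, 0.001], [-0.0, 0.001, -1.0]]
contact_force: [0.6, -0.3, 1.2]
gripper_width: 0.803
grip_force: 0.0
```

Run:
```python
from h import *
s=ctrl.read_state();print(s["time"],s["position"],s["contact_force"])
for n in("scene","wrist"):
    c=ctrl.read_camera(n);h=cv2.cvtColor(c["color"],cv2.COLOR_BGR2HSV);b=cv2.inRange(h,(105,130,60),(130,255,255))
    k=proj(c,(.4403,.3488,.122));k2=proj(c,(.4403,.3488,.064));st=cv2.connectedComponentsWithStats(b)
    i=min(range(1,st[0]),key=lambda j:np.linalg.norm(st[3][j]-(k+k2)/2)+(1e3 if st[2][j,4]<30 else 0));print(n,"pred top",k,"bottom",k2,"box",st[2][i],st[3][i])
    if n=="wrist":
        for t in(120,170):
            m=((st[1]==i)&(h[...,2]>t)).astype(np.uint8);q=max(cv2.findContours(m,0,1)[0],key=cv2.contourArea).reshape(-1,2)
            print(cv2.minAreaRect(np.float32([plane(c,p,.122)[:2]*1000 for p in q])))
    else: 
        C=np.array([.5403,.0562]);x,y=map(int,proj(c,(*C,.032)))
        m=((h[...,0]<=8)|(h[...,0]>=173))&(h[...,1]>150)&(h[...,2]>60);m[:,:x-12]=0;m[:,x+12:]=0;m[:y-12]=0;m[y+12:]=0
        ys,xs=np.nonzero(m);d=plane(c,(xs.mean(),ys.mean()),.032);print("cam",.336-np.pi/2-np.arctan2(d[1]-C[1],d[0]-C[0]),len(xs))
```

```text
18.9 [0.47434404 0.38217048 0.39154046] [ 0.61473847 -0.25698072  1.20658343]
scene pred top [395.2750764  243.04781046] bottom [388.89779274 259.08935409] box [384 239  17  25 215] [392.5627907 249.2744186]
cam 1.4007728416100453 4
wrist pred top [225.28347527 148.88525247] bottom [230.18037638 140.04298729] box [212 129  30  33 840] [226.625      146.72380952]
((441.9620666503906, 352.3134765625), (10.349968910217285, 5.555966377258301), 27.20051383972168)
((441.87469482421875, 352.4610595703125), (8.719795227050781, 4.261858940124512), 27.26133155822754)
```

```bash
python3 -c "
from workcell import ctrl
print(ctrl.hand_in())"
```

```text
the job is handed in; nothing more can be done
None
```

I handed the job in at about 19 s, but the hand-in returned no verdict. By my own checks, the leg is drawn against the board with its seam closed, and the cam was turned to its stop (about 1.4 rad by camera). The screwdriver is released upright in its block, and I kept the arm away from the cup but did not recheck it at the end.

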